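# Draw out a plug-in module by its hidden pull eye with a hooked puller

## Task

The module under the bench instrument's overhanging front is due for service: take the hooked puller, reach under the ledge, feel for the module's hidden pull eye, catch it and draw the module gently all the way out to its stop. Use light force throughout (never over 25 N with the puller on the instrument) and keep your hand off the instrument and its module. Then unhook, lay the puller down on the mat clear of the instrument, flat and hook up as it lay before, and leave everything else where it is.

Things in the scene. Friction and masses are not known exactly. Their poses are not given: they have to be found in the camera images.
- unit: Grey bench instrument, fixed, 215 deep (x), 230 wide (y), 188 mm high; origin under its centre, z up, front panel faces its -x. Its case overhangs an open bay: case underside (the ledge) 114 mm up; side walls down to 60 mm with inner faces at y=+-108 mm, on corner legs; open in front and below. The one plug-in module sits in a slot, its middle anywhere at y=-50..+50 mm, not told.
- ledge_edge (a point): Middle of the lower front edge of the case (unit x=-107.5, y=0, z=114 mm); axes as the unit's, x into the bay, y left. Hidden behind it, on the module's middle: the pull eye, a flat level steel ring, 26 mm inside, 37 mm outside, 5.5 mm thick, mid-height 85 mm, centre 70 mm behind this edge when home. A 26 mm link swings it +-0.35 rad sideways to stops on an upright pin (about 1 N; stays put).
- module (a joint): How far the aluminium plug-in module is out, m: 0 home, 0.11 at its stop (a rubber buffer that gives a few mm under a firm pull). It slides along the unit's -x with about 6 N of drag and stays where it is left; it does not move sideways.
- tether_cable: Fixed black camera cable. World m: it lies on the mat at x=0.49..0.53 from y=0.38 to y=0.05, up to 14 mm high, then rises through (0.55, 0, 0.04), (0.58, -0.05, 0.08), (0.64, -0.15, 0.19) to the camera at (0.72, -0.27, 0.24). Work over it.
- puller: Loose hooked puller, 0.13 kg, lying flat, hook up. Origin under the middle of its black handle, x toward the hook, z up. Handle x=-55..55 mm, 24 wide, 26 high; steel rod 5.5 mm thick, axis 13 mm up, runs to x=185 and turns straight up into a hook bar at x=185 mm whose tip ends 42 mm up. Grip it across the handle from above near point grip, close to its balance point.
- grip (a point): Point on the puller's handle axis to grip: x=20 mm, 13 mm above its underside; the hook bar is 165 mm ahead of it.
- lens_barrel: black lens barrel standing on end, 65 mm across, 62 mm high; origin under its centre. Leave it alone.
- tape: roll of amber tape lying flat, 57 mm across, 12 mm high; origin under its centre. Leave it alone.
- cap: flat black lens cap, 69 mm across, 12 mm high; origin under its centre. Leave it alone.
- swab_pot: pale pot of swabs, 64 mm across, 85 mm high; origin under its centre. Leave it alone.
- caliper: digital caliper lying flat, 58x190x12 mm, long along its y axis; origin under its centre. Leave it alone.
- tweezers: steel tweezers lying flat, 18x120x10 mm, long along y; origin under its centre. Leave them alone.

How it is judged:
On the way, in this order (a step that is already met when the one before it is completed fails the run):
1. the module is being drawn out by the puller: it is over 20 mm out and the puller bears on it (value of joint module above 0.02 m and contact force between puller and unit above 1 N), for 0.2 s.
2. the module is out at its stop (within 6 mm) (value of joint module above 0.104 m), for 0.1 s.
At the end, for the whole second after the job is handed in: the module stays out within 6 mm of its 110 mm stop, and the puller lies flat on the mat, hook up (within 0.12 rad, underside within 6 mm of the surface), at rest and not touching the instrument or the module (value of joint module above 0.104 m and height (world z) of puller between -0.006 and 0.006 m and angle between puller's own z axis and vertical below 0.12 rad and linear speed of puller below 0.02 m/s and contact force between puller and unit below 0.1 N).
It fails at once if the puller presses or pulls on the instrument, the module or its eye with over 25 N (contact force between puller and unit above 25 N).
It fails at once if the fingers or the arm touch the instrument or the module (over 1 N) (contact force between any of the fingers, the arm and unit above 1 N).
It fails at once if another loose thing is moved by over 15 mm (distance of any of lens_barrel, tape, cap, swab_pot, caliper, tweezers from where it was at the start of the episode above 0.015 m).
It also fails if it takes over 72 s, if anything falls off the work surface, if the arm or the gripper's body presses on something with over 40 N, if the wrist force passes 120 N, or if a joint passes its speed limit or range.

## Robot

A 6-joint arm with a two-finger parallel gripper is mounted at the origin on a cart in front of the work surface, level with it; the furniture and walls round the work are solid. World frame = base frame: x ahead of the robot, y to its left, z up, the work surface at z = 0. Lengths are in m, angles in rad, forces in N, time in s.
With the tool pointing down it reaches from about 0.325 to 0.775 m from the base axis. Payload 5.5 kg.
Tool frame: the origin (TCP) lies midway between the tips of the shut fingers; the grasp point (between the pads) lies 19 mm behind it (arm.hold_point_z is the distance from the TCP to the grasp point, in m); z points along the fingers, y is the line along which they close (so a half turn about z gives the same grasp; the last joint's range is limited). The gripper opens to 88 mm and grips with 3 to 60 N. Pads are 20 mm wide; open, the fingers measure 115 mm over their backs; the gripper's body (75 mm by 178 mm) begins 61 mm behind the grasp point.
Start: joints at [-1.389, 0.091, 1.231, -0, 1.82, -0.057], TCP at [0.142, -0.583, 0.223] pointing down, gripper open.
Joint ranges: [-2.87, 2.87], [-0.86, 2.18], [0.17, 2.46], [-1.51, 4.65], [0.06, 2.69], [-2.65, 2.65]. Speed limits (rad/s): [2.57, 2.57, 3.01, 3.14, 3.14, 3.14].

## Interface

Orientations are given as [roll, pitch, yaw] about the fixed x, y, z axes, in that order (R = Rz(yaw) Ry(pitch) Rx(roll)).
In Python, from workcell import arm gives the robot as it stands.
- The arm moves only by the shell command python3 -m crank 'ROWS' [FORCE]. ROWS is JSON, a list of rows, each a list of 3 entries, a list of its own where there are three numbers: the opening, from 0 (shut) to 1 (fully open), then the shift along the tool's x, y, z in cm, then the turn, a rotation vector about the tool's x, y, z in rad. In form: [[jaw, [tx, ty, tz], [ax, ay, az]], ...]. A call has 1 to 5 rows; each row shifts and turns the commanded pose from where the row before left it, along the tool's axes as they then stand; what a row does not reach is not made up. A row lasts 1/12 s, in which the tool goes at most 41.7 mm and 7.16 degrees, less where a joint would pass 70% of its speed; a pose out of reach is approached as far as the arm can. A call is refused whole if a number of a shift passes 4.17 or a number of a turn 0.125, either way. A call with a gripper value outside its range is refused whole. The fingers move at their own pace and stop on an object; FORCE is the grip in N (left out, the last holds). Time passes only in rows, so rows that do not move let the fingers close. It gives the time, the measured TCP pose, the force, the opening and the grip force at its end, in the units of the state.
- arm.read_state(): the state, without advancing time (a new reading comes with each control period).
- arm.camera(name): name is "scene" or "top" or "wrist"; returns a dict with "color" (400x640x3 uint8, red, green, blue), "z_map" (400x640 float32, m along the optical axis (not along the pixel's ray), 0 where there is no reading), "fov_y" (degrees; the focal length in pixels is half the picture's height over the tangent of half this angle, whatever the lens; pixels are square), "cx", "cy" (the principal point, pixels), "dist" ([k1, k2, p1, p2, k3] as OpenCV has them; the pictures are not rectified), "R" (3x3) and "t" (3): a world point X has camera coordinates R X + t; the wrist camera has in their place "mount" (4x4, takes a point from camera to tool coordinates, whose origin is the TCP and whose axes are the flange's). Camera axes: x right, y down, z forward; pixel columns grow to the right and rows downward; lengths in m; the calibration is good to about 2 mm. A picture is of the moment at which its call begins: read the wrist's pose just before it.
- arm.sign_off(): hands the job in; it is judged then, once.
The state is a dict: "clock": time; "joint_positions": joint angles; "qvel": joint speeds; "effort": joint torques, N m; "tool_pos": TCP position; "ee_rot": TCP orientation; "wrist_force": force on the tool from outside, world axes, zero at the start; "wrist_torque": the same for the moment, N m; "width": finger opening in m; "gripper_force": force on a finger pad.
Only numpy, scipy, OpenCV 4.12 (cv2) and the standard library are available. Lean on these libraries where they do the work, as an engineer would, in place of code of your own. Each camera call takes 0.05 s, during which the arm holds its last target. There are 200 camera calls.

## Working session

There is one attempt and no reset: what is moved stays moved. The work goes in short steps, Python scripts to look and compute and a shell command to move; the robot and the scene stay as the last step left them, time stands still between calls to the robot, and variables do not carry over. Pictures are saved under pics/ and viewed, at most 10 in all, crops included, and the job is handed in when it is done.

```bash
ls; mkdir -p pics; cat > h.py <<'E'
import numpy as np,cv2
from workcell import arm
from scipy.spatial.transform import Rotation as Ro
def K(c):
    f=200/np.tan(np.radians(c["fov_y"])/2); return np.array([[f,0,c["cx"]],[0,f,c["cy"]],[0,0,1.]])
def ext(c,s=None):
    "camera->world R,t"
    if "R" in c: R=np.array(c["R"]);return R.T,-R.T@np.array(c["t"])
    T=np.eye(4);T[:3,:3]=Ro.from_euler('xyz',s["ee_rot"]).as_matrix();T[:3,3]=s["tool_pos"];T=T@np.array(c["mount"]);return T[:3,:3],T[:3,3]
def pix(c,px,z=None,s=None):
    "world points of pixels; z: plane height, else depth map"
    px=np.atleast_2d(np.array(px,float));u=cv2.undistortPoints(px[:,None],K(c),np.array(c["dist"],float))[:,0]
    r=np.c_[u,np.ones(len(u))];R,t=ext(c,s)
    if z is None: d=c["z_map"][px[:,1].round().astype(int),px[:,0].round().astype(int)];return (r*d[:,None])@R.T+t
    w=r@R.T; return t+w*((z-t[2])/w[:,2])[:,None]
def proj(c,X,s=None):
    R,t=ext(c,s);p=(np.atleast_2d(X)-t)@R
    return cv2.projectPoints(p,np.zeros(3),np.zeros(3),K(c),np.array(c["dist"],float))[0][:,0]
E
python3 - <<'E'
from h import *
import pickle
for n in("scene","top"):
    c=arm.camera(n);pickle.dump(c,open(n+'.pkl','wb'));cv2.imwrite(f'pics/{n}0.png',c["color"][...,::-1])
    R,t=ext(c);print(n,t,c["fov_y"],c["dist"])
print(arm.read_state())
E
```

```text
pics
scene [-0.75416365 -0.74271531  0.6482033 ] 42.98694530754785 [0.05098553 0.         0.         0.         0.        ]
top [-0.29289546  0.44738702  1.07538823] 44.98958830774478 [-0.03607113  0.          0.          0.          0.        ]
{'clock': 0.1, 'joint_positions': array([-1.38869117e+00,  9.17825912e-02,  1.23177042e+00, -3.14238418e-05,
        1.81976720e+00, -5.66909204e-02]), 'qvel': array([ 1.99521006e-03, -1.60990740e-03, -2.53122051e-04, -7.85962768e-05,
        3.90007490e-04,  8.29567805e-05]), 'effort': array([ 2.92510718e-03, -4.47856128e+01, -4.07569885e+01,  7.01067131e-02,
        2.84754555e-02, -1.13451993e-04]), 'tool_pos': array([ 0.14186616, -0.58272116,  0.22161772]), 'ee_rot': array([-3.13986614e+00, -6.74650606e-05,  2.38788303e-01]), 'wrist_force': array([-0.11532354,  0.29719686,  0.12982289]), 'wrist_torque': array([-0.00169094, -0.02643383,  0.00365088]), 'gripper_force': 0.0, 'width': 0.08795149614355176}
```

View pics/scene0.png

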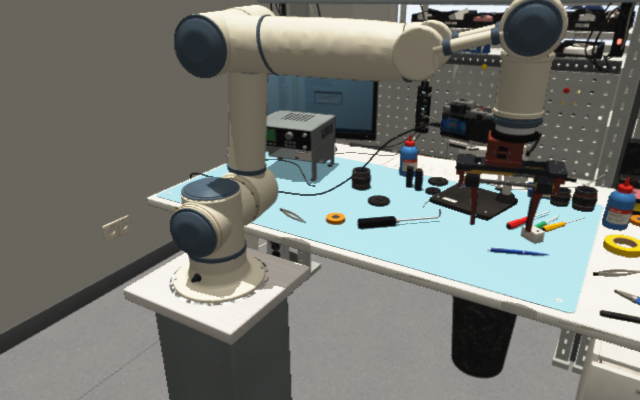

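View pics/top0.png

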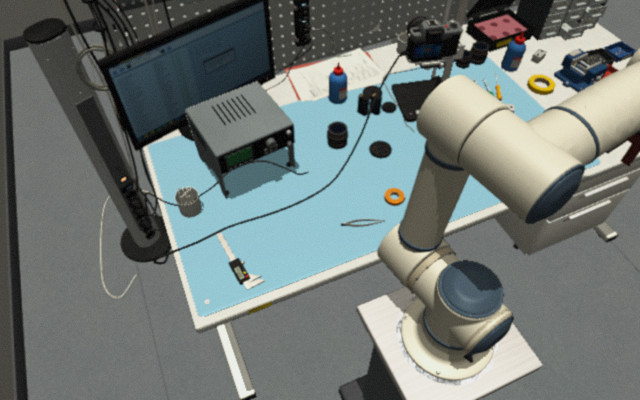

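The scene view shows the puller (handle about 360–395,222, hook at 439,213). The top view shows the unit (top face about 187–295, 83–165), its front facing right and down.

```bash
python3 - <<'E'
from h import *
import pickle
a=pickle.load(open('scene.pkl','rb'))["color"][195:245,345:455,::-1];b=pickle.load(open('top.pkl','rb'))["color"][75:205,170:320,::-1]
a=cv2.resize(a,None,fx=5,fy=5,interpolation=cv2.INTER_CUBIC)
b=cv2.resize(b,None,fx=5,fy=5,interpolation=cv2.INTER_CUBIC)
cv2.imwrite('pics/b.png',b[:600]);cv2.imwrite('pics/a.png',a)
E
```

```text
(no output)
```

View pics/a.png

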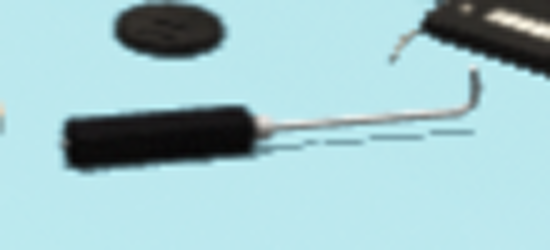

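View pics/b.png

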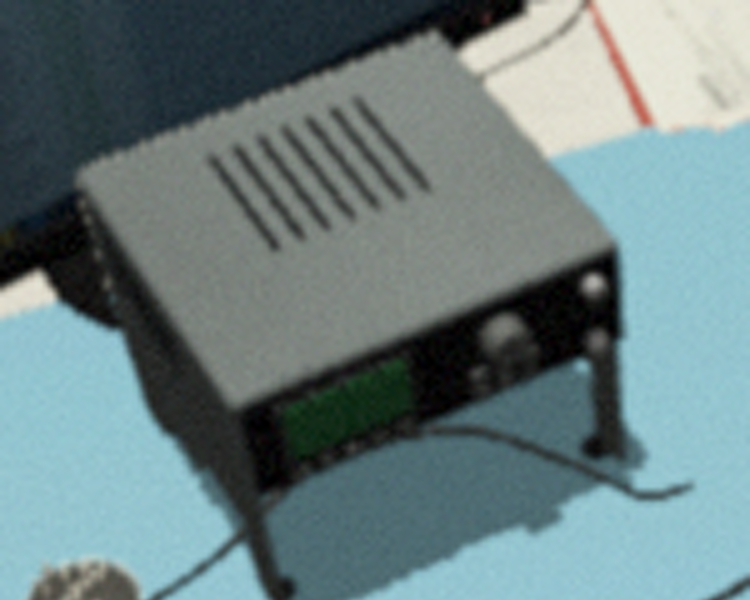

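```bash
python3 - <<'E'
from h import *
import pickle
np.set_printoptions(precision=4,suppress=True)
s=pickle.load(open('scene.pkl','rb'));t=pickle.load(open('top.pkl','rb'))
q=np.array([(80,178),(432,32),(615,243),(237,408)])/5+[170,75]
U=pix(t,q,0.188);print(U,U.mean(0),[np.linalg.norm(U[i]-U[i-1]) for i in range(4)])
for i,j in((0,3),(1,2),(3,2),(0,1)):
    d=U[j]-U[i];print(i,j,np.arctan2(d[1],d[0]))
P=pix(s,np.array([(67,144),(250,131),(470,110)])/5+[345,195],0.013)
T=pix(s,np.array([[474,68]])/5+[345,195],0.042);P=np.r_[P,T];print(P)
print([np.linalg.norm(P[i+1]-P[i]) for i in range(3)],[np.arctan2(*(P[i]-P[0])[1::-1]) for i in (1,2,3)])
print(pix(s,np.array([(160,120)])/5+[345,195]))
# front leg feet & thin cable
print(pix(t,np.array([(690,487),(630,492),(470,430)])/5+[170,75],0.003))
print('depth',pix(t,np.array([(300,300),(400,300),(500,230)])/5+[170,75]))
E
```

```text
[[0.7839 0.3792 0.188 ]
 [0.8232 0.1595 0.188 ]
 [0.6128 0.1288 0.188 ]
 [0.5791 0.3486 0.188 ]] [0.6997 0.254  0.188 ] [np.float64(0.20702922706736432), np.float64(0.22319476327318932), np.float64(0.21257618274915915), np.float64(0.22234293246013545)]
0 3 -2.993404384429331
1 2 -2.9969795352316124
3 2 -1.4184566771574592
0 1 -1.3936220258637522
[[ 0.3918 -0.165   0.013 ]
 [ 0.4585 -0.2466  0.013 ]
 [ 0.5467 -0.3437  0.013 ]
 [ 0.5412 -0.3453  0.042 ]]
[np.float64(0.10534123787383884), np.float64(0.1311816507579006), np.float64(0.029543457099338605)] [np.float64(-0.8857436356879366), np.float64(-0.8567045806361698), np.float64(-0.8786541962932812)]
[[ 0.4238 -0.2066  0.0247]]
[[0.5884 0.1002 0.003 ]
 [0.5992 0.1341 0.003 ]
 [0.685  0.2038 0.003 ]]
depth [[0.6354 0.2971 0.1931]
 [0.6183 0.2482 0.1887]
 [0.6449 0.1824 0.1907]]
```

```bash
cat >> h.py <<'E'
def go(p,yaw):
    "shift (cm, present tool axes; and in axes after the turn) and turn to a straight-down pose"
    s=arm.read_state();R=Ro.from_euler('xyz',s["ee_rot"]);G=Ro.from_euler('xyz',[np.pi,0,yaw]);d=(np.array(p)-s["tool_pos"])*100
    print('clk',s["clock"].__round__(2),'pos',s["tool_pos"].round(4),'shift',R.inv().apply(d).round(2),'turn',(R.inv()*G).as_rotvec().round(3),'shift after turn',G.inv().apply(d).round(2))
E
python3 - <<'E'
from h import *
import pickle
t=pickle.load(open('top.pkl','rb'))
print(pix(t,[(338,134),(395,197),(362,223),(240,268),(188,200),(380,149)],0.01).round(3))
go([.438,-.2215,.2],-.868)
E
```

```text
[[ 0.692 -0.046  0.01 ]
 [ 0.398 -0.085  0.01 ]
 [ 0.356  0.04   0.01 ]
 [ 0.356  0.386  0.01 ]
 [ 0.626  0.453  0.01 ]
 [ 0.581 -0.136  0.01 ]]
clk 0.1 pos [ 0.1419 -0.5827  0.2216] shift [ 37.32 -28.09   2.21] turn [-2.000e-03  1.000e-03  1.107e+00] shift after turn [ -8.42 -45.94   2.16]
```

```bash
python3 -m crank '[[1,[0,0,0],[0,0,0.123]],[1,[0,0,0],[0,0,0.123]],[1,[0,0,0],[0,0,0.123]],[1,[0,0,0],[0,0,0.123]],[1,[0,0,0],[0,0,0.123]]]' >/dev/null
python3 -m crank '[[1,[0,0,0],[0,0,0.123]],[1,[0,0,0],[0,0,0.123]],[1,[0,0,0],[0,0,0.123]],[1,[0,0,0],[0,0,0.123]]]'
python3 -m crank '[[1,[-0.7,-3.8,0.2],[0,0,0]],[1,[-0.7,-3.8,0.2],[0,0,0]],[1,[-0.7,-3.8,0.2],[0,0,0]],[1,[-0.7,-3.8,0.2],[0,0,0]],[1,[-0.7,-3.8,0.2],[0,0,0]]]'
python3 -m crank '[[1,[-0.7,-3.8,0.2],[0,0,0]],[1,[-0.7,-3.8,0.2],[0,0,0]],[1,[-0.7,-3.8,0.2],[0,0,0]],[1,[-0.7,-3.8,0.2],[0,0,0]],[1,[-0.7,-3.8,0.2],[0,0,0]]]'
python3 -m crank '[[1,[-0.7,-3.8,0.2],[0,0,0]],[1,[-0.7,-3.8,0.2],[0,0,0]],[1,[0,0,0],[0,0,0]],[1,[0,0,0],[0,0,0]]]'
python3 - <<'E'
from h import *
import pickle
go([.438,-.2215,.2],-.868)
s=arm.read_state();c=arm.camera("wrist");pickle.dump((c,s),open('w.pkl','wb'));cv2.imwrite('pics/w0.png',c["color"][...,::-1]);print(c["mount"],c["fov_y"])
E
```

```text
clock: 0.85
tool_pos: [0.1419, -0.5828, 0.2219]
ee_rot: [-3.141, 0.001, -0.874]
wrist_force: [-0.1, 1.0, -0.4]
width: 0.0878
gripper_force: 0.0
clock: 1.27
tool_pos: [0.2649, -0.4319, 0.2119]
ee_rot: [-3.141, 0.001, -0.869]
wrist_force: [1.7, -0.1, -0.4]
width: 0.0878
gripper_force: 0.0
clock: 1.68
tool_pos: [0.3874, -0.2822, 0.2022]
ee_rot: [3.142, 0.0, -0.868]
wrist_force: [0.2, -0.3, -0.5]
width: 0.0878
gripper_force: 0.0
clock: 2.02
tool_pos: [0.4363, -0.2225, 0.1979]
ee_rot: [3.141, 0.001, -0.864]
wrist_force: [-0.1, -0.4, -0.6]
width: 0.0878
gripper_force: 0.0
clk 2.02 pos [ 0.4363 -0.2225  0.1979] shift [ 0.03 -0.19 -0.21] turn [0.001 0.001 0.004] shift after turn [ 0.03 -0.19 -0.21]
[[-4.12591803e-04 -9.51570370e-01 -3.07430742e-01  8.54133442e-02]
 [ 9.99999907e-01 -3.52969092e-04 -2.49541846e-04  4.88445693e-04]
 [ 1.28943077e-04 -3.07430816e-01  9.51570427e-01 -1.60971700e-01]
 [ 0.00000000e+00  0.00000000e+00  0.00000000e+00  1.00000000e+00]] 68.31331411804989
```

View pics/w0.png

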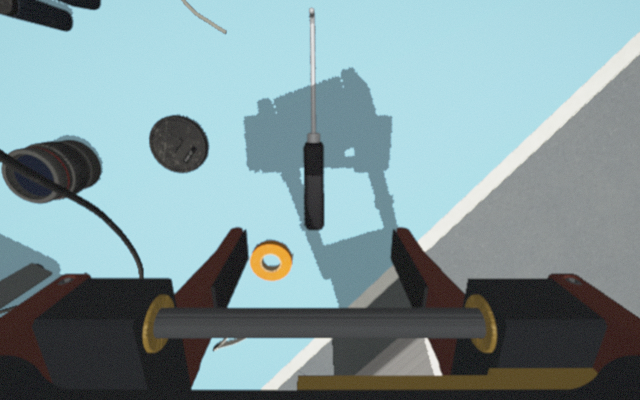

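The wrist view shows the puller lying along the tool's x axis: handle from (314,141) to (314,229), hook tip at (311,10), nearly aligned.

```bash
python3 - <<'E'
from h import *
import pickle
c,s=pickle.load(open('w.pkl','rb'))
P=pix(c,[(314,141),(314,226)],.024,s);T=pix(c,[(311,11)],.042,s);print(P,T,np.linalg.norm(P[0]-P[1]))
h=T[0]-P.mean(0);y=np.arctan2(h[1],h[0]);u=np.array([np.cos(y),np.sin(y)]);print('len',np.hypot(*h[:2]),y)
g=T[0,:2]-.165*u;g2=P.mean(0)[:2]+.02*u;print(g,g2);go([*((g+g2)/2),.013-.019],y)
print(arm.hold_point_z)
E
```

```text
[[ 0.46557586 -0.24856179  0.024     ]
 [ 0.39802907 -0.16853716  0.024     ]] [[ 0.54773129 -0.34195754  0.042     ]] 0.10472110503049388
len 0.17674050280749198 -0.855386581226397
[ 0.43950337 -0.21741149] [ 0.444921   -0.22364596]
clk 2.07 pos [ 0.4357 -0.2237  0.1982] shift [ 0.2  -0.72 20.42] turn [ 0.001  0.001 -0.011] shift after turn [ 0.19 -0.7  20.42]
0.0187
```

```bash

python3 -m crank '[[1,[0,-0.3,3.5],[0,0,-0.01]],[1,[0.1,-0.2,3.5],[0,0,0]],[1,[0.1,-0.2,3.5],[0,0,0]],[1,[0,0,3.5],[0,0,0]],[1,[0,0,2.5],[0,0,0]]]'
python3 -m crank '[[1,[0,0,1.5],[0,0,0]],[1,[0,0,1],[0,0,0]],[1,[0,0,0.4],[0,0,0]],[1,[0,0,0],[0,0,0]],[1,[0,0,0],[0,0,0]]]'
python3 - <<'E'
from h import *
go([.4422,-.2205,.003],-.856)
E
```

```text
clock: 2.48
tool_pos: [0.44, -0.222, 0.0302]
ee_rot: [3.14, 0.003, -0.861]
wrist_force: [0.3, -0.1, 0.2]
width: 0.0878
gripper_force: 0.0
clock: 2.9
tool_pos: [0.4426, -0.2221, 0.0059]
ee_rot: [-3.141, -0.002, -0.859]
wrist_force: [0.7, 0.5, 0.7]
width: 0.0876
gripper_force: 0.0
clk 2.9 pos [ 0.4426 -0.2221  0.0059] shift [-0.15 -0.07  0.29] turn [-0.    -0.002 -0.003] shift after turn [-0.15 -0.07  0.29]
```

```bash

python3 -m crank '[[1,[-0.1,0,0.2],[0,0,0]],[0.15,[0,0,0],[0,0,0]],[0.15,[0,0,0],[0,0,0]],[0.15,[0,0,0],[0,0,0]],[0.15,[0,0,0],[0,0,0]]]' 50
python3 -m crank '[[0.15,[0,0,0],[0,0,0]],[0.15,[0,0,0],[0,0,0]],[0.15,[0,0,0],[0,0,0]],[0.15,[0,0,0],[0,0,0]]]'
```

```text
clock: 3.32
tool_pos: [0.4418, -0.2204, 0.003]
ee_rot: [-3.141, -0.001, -0.858]
wrist_force: [0.0, 0.4, -0.5]
width: 0.0646
gripper_force: 0.0
clock: 3.65
tool_pos: [0.4416, -0.2204, 0.0026]
ee_rot: [3.142, 0.0, -0.858]
wrist_force: [-1.0, 0.8, -0.9]
width: 0.0381
gripper_force: 0.0
```

```bash

python3 -m crank '[[0.1,[0,0,0],[0,0,0]],[0.1,[0,0,0],[0,0,0]],[0.1,[0,0,0],[0,0,0]],[0.1,[0,0,0],[0,0,0]],[0.1,[0,0,0],[0,0,0]]]' 
python3 -m crank '[[0,[0,0,0],[0,0,0]],[0,[0,0,0],[0,0,0]]]'
python3 -m crank '[[0,[0,0,-2],[0,0,0]],[0,[0,0,-3.5],[0,0,0]],[0,[0,0,-3.5],[0,0,0]],[0,[0,0,-3.5],[0,0,0]],[0,[0,0,-3.5],[0,0,0]]]'
python3 - <<'E'
from h import *
L=np.array([.596,.2387]);a=.15;u=np.array([np.cos(a),np.sin(a)])
go([*(L-.30*u),.16],a)
E
```

```text
clock: 4.07
tool_pos: [0.4416, -0.2204, 0.0026]
ee_rot: [-3.142, 0.0, -0.858]
wrist_force: [0.0, 0.4, 0.2]
width: 0.0238
gripper_force: 50.0
clock: 4.23
tool_pos: [0.4416, -0.2204, 0.0026]
ee_rot: [-3.142, 0.0, -0.858]
wrist_force: [0.8, 1.0, -1.2]
width: 0.0237
gripper_force: 50.0
clock: 4.65
tool_pos: [0.4412, -0.2202, 0.1639]
ee_rot: [3.141, 0.001, -0.858]
wrist_force: [-0.2, 0.2, -0.6]
width: 0.024
gripper_force: 50.0
clk 4.65 pos [ 0.4412 -0.2202  0.1639] shift [-40.61 -16.34   0.41] turn [ 0.000e+00  1.000e-03 -1.008e+00] shift after turn [ -7.83 -43.07   0.39]
```

```bash

python3 -m crank '[[0,[-3.7,-1.5,0],[0,0,0]],[0,[-3.7,-1.5,0],[0,0,0]],[0,[-3.7,-1.5,0],[0,0,0]],[0,[-3.7,-1.5,0],[0,0,0]],[0,[-3.7,-1.5,0],[0,0,0]]]' >/dev/null
python3 -m crank '[[0,[-3.7,-1.5,0],[0,0,0]],[0,[-3.7,-1.5,0],[0,0,0]],[0,[-3.7,-1.5,0],[0,0,0]],[0,[-3.7,-1.5,0],[0,0,0]],[0,[-3.7,-1.5,0],[0,0,0]]]' 
python3 -m crank '[[0,[-3.6,-1.3,0],[0,0,0]],[0,[0,0,0],[0,0,-0.12]],[0,[0,0,0],[0,0,-0.12]],[0,[0,0,0],[0,0,-0.12]],[0,[0,0,0],[0,0,-0.12]]]' 
python3 -m crank '[[0,[0,0,0],[0,0,-0.12]],[0,[0,0,0],[0,0,-0.12]],[0,[0,0,0],[0,0,-0.12]],[0,[0,0,0],[0,0,-0.12]],[0,[0,0,0],[0,0,-0.05]]]' 
python3 - <<'E'
from h import *
import pickle
L=np.array([.596,.2387]);a=.15;u=np.array([np.cos(a),np.sin(a)])
go([*(L-.30*u),.16],a)
for n in("scene","top"):
    c=arm.camera(n);pickle.dump(c,open(n+'1.pkl','wb'))
    if n=="top":
        b=c["color"][80:220,170:360,::-1];cv2.imwrite('pics/t1.png',cv2.resize(b,None,fx=4,fy=4,interpolation=cv2.INTER_CUBIC))
    else:
        p=proj(c,[[.596,.2387,.1]])[0].astype(int);print(p)
        b=c["color"][p[1]-65:p[1]+65,p[0]-80:p[0]+80,::-1];cv2.imwrite('pics/s1.png',cv2.resize(b,None,fx=4,fy=4,interpolation=cv2.INTER_CUBIC))
E
```

```text
clock: 5.48
tool_pos: [0.32, 0.1262, 0.1625]
ee_rot: [-3.129, 0.022, -0.813]
wrist_force: [-0.2, 0.4, -0.5]
width: 0.0231
gripper_force: 50.0
clock: 5.9
tool_pos: [0.3139, 0.133, 0.1626]
ee_rot: [-3.108, 0.022, -0.317]
wrist_force: [1.2, 0.0, 0.2]
width: 0.0238
gripper_force: 50.0
clock: 6.32
tool_pos: [0.314, 0.1329, 0.1626]
ee_rot: [-3.101, 0.002, 0.212]
wrist_force: [-0.4, -0.3, -0.7]
width: 0.0237
gripper_force: 50.0
clk 6.32 pos [0.314  0.1329 0.1626] shift [-0.14 -6.25  0.51] turn [-0.04   0.003  0.062] shift after turn [-0.53 -6.25  0.26]
[281 151]
```

View pics/s1.png

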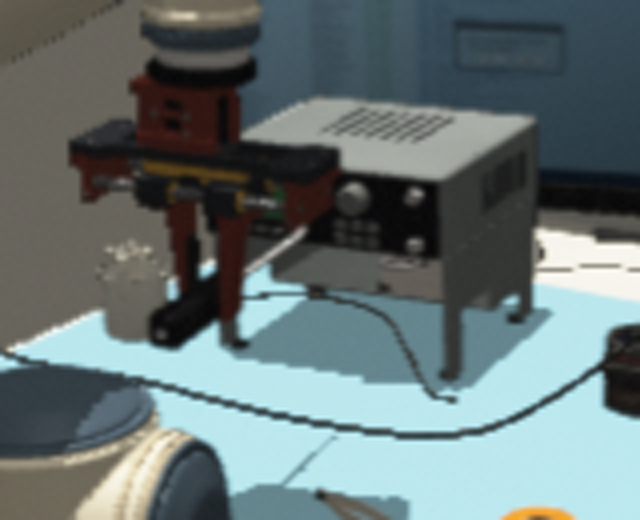

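View pics/t1.png

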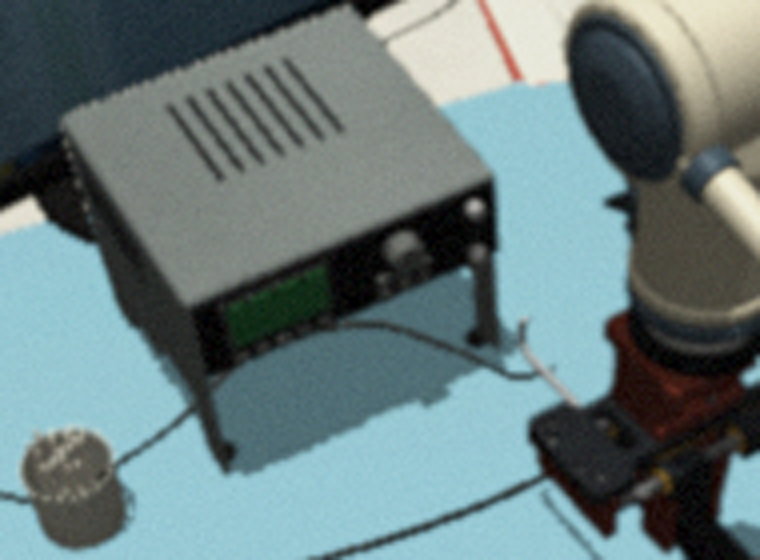

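In the scene crop, a silver sliver shows under the ledge at about (400,263), which may be the eye ring. The puller is held level in front. The top crop shows the unit unobstructed.

```bash
python3 - <<'E'
from h import *
import pickle
c=pickle.load(open('scene1.pkl','rb'))
q=np.array([(380,263),(400,263),(425,265),(385,288),(440,268)])/4+[201,86]
L=np.array([.596,.2387]);a=.15;R=np.array([[np.cos(a),np.sin(a)],[-np.sin(a),np.cos(a)]])
for P in(pix(c,q,.085),pix(c,q)): print(np.c_[(P[:,:2]-L)@R.T,P[:,2]].round(3))
# where home ring would appear for y
for y in(-.05,-.025,0,.025,.05):
    X=R.T@np.array([.07,y])+L; print(y,(proj(c,[[*X,.085]])[0]-[201,86])*4)
# ledge edge ends
for y in(-.115,0,.115):
    for z in(.114,.188):
        X=R.T@np.array([0,y])+L; print(y,z,(proj(c,[[*X,z]])[0]-[201,86])*4)
cv2.imwrite('pics/s2.png',cv2.resize(c["color"][140:168,255:320,::-1],None,fx=12,fy=12,interpolation=cv2.INTER_CUBIC))
E
```

```text
[[ 0.06  -0.026  0.085]
 [ 0.066 -0.043  0.085]
 [ 0.069 -0.066  0.085]
 [ 0.    -0.059  0.085]
 [ 0.066 -0.081  0.085]]
[[ 0.059 -0.027  0.085]
 [ 0.054 -0.048  0.089]
 [ 0.104 -0.05   0.072]
 [ 0.1   -0.011  0.047]
 [ 0.101 -0.065  0.072]]
-0.05 [409.28460378 262.6237645 ]
-0.025 [383.53375742 259.44245386]
0 [358.03609418 256.28881215]
0.025 [332.78667464 253.16233739]
0.05 [307.78070413 250.06254221]
-0.115 0.114 [444.77612254 262.89256021]
-0.115 0.188 [443.28575621 176.32734154]
0 0.114 [321.26218899 247.72113689]
0 0.188 [317.49716286 162.94576192]
0.115 0.114 [203.36374666 233.15961379]
0.115 0.188 [197.52146864 150.06865373]
```

View pics/s2.png

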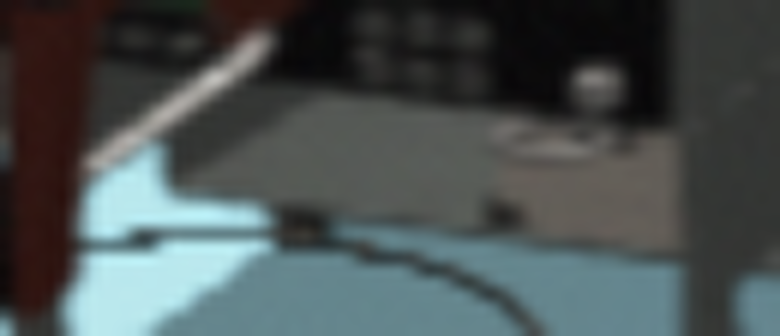

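The enlarged crop shows the ring's near arc at about x 490–605, y 120–160, just under the ledge (full picture 296–305, 150–153). I'll pull depth points on it.

```bash
python3 - <<'E'
from h import *
import pickle
c=pickle.load(open('scene1.pkl','rb'))
L=np.array([.596,.2387]);a=.15;R=np.array([[np.cos(a),np.sin(a)],[-np.sin(a),np.cos(a)]])
for v in range(149,157):
    for u in range(292,312):
        P=pix(c,[(u,v)])[0];l=R@(P[:2]-L); print(f"{l[0]*1e3:.0f},{l[1]*1e3:.0f},{P[2]*1e3:.0f}",end=' ')
    print(v)
img=c["color"].astype(int).sum(2)
print(img[147:157,292:312])
# candidate ring pixel extents
for ym in(-.05,-.045,-.04,-.035,-.03,-.025):
  for ph in(-.35,0,.35):
    th=np.linspace(0,6.283,60);e=[]
    for r in(.0185,.013):
      X=np.c_[.096-.026*np.cos(ph)+r*np.cos(th),ym+.026*np.sin(ph)+r*np.sin(th)]@R+L
      q=proj(c,np.c_[X,np.full(60,.085)]);e+=[*q.min(0).round(1),*q.max(0).round(1)]
    print(ym,ph,*e)
E
```

```text
208,62,40 214,60,38 203,51,43 5,-49,114 -1,-56,117 1,-59,117 8,-59,115 -5,-69,120 -6,-73,120 0,-74,119 0,-78,119 -4,-83,121 -13,-91,125 -4,-91,122 -1,-93,121 -4,-98,123 1,-99,121 -2,-105,123 -5,-109,124 1,-110,123 149
191,53,42 193,50,42 202,50,39 209,50,37 68,-23,89 71,-25,88 73,-28,88 77,-30,86 85,-30,84 82,-36,86 90,-36,83 1,-81,116 3,-84,115 2,-88,116 5,-90,115 5,-94,116 1,-99,118 -5,-106,120 -4,-109,121 1,-111,119 150
187,52,39 182,45,42 195,47,38 186,38,41 55,-29,89 68,-26,85 103,-14,73 105,-17,73 106,-20,73 99,-27,76 96,-33,77 92,-39,79 65,-55,89 76,-54,86 78,-57,86 101,-50,78 96,-56,80 106,-56,77 -1482,-769,648 111,-61,76 151
175,46,40 178,43,39 178,39,40 181,36,39 59,-27,84 48,-36,89 54,-37,87 54,-41,87 54,-44,88 54,-48,88 64,-48,85 64,-52,86 70,-53,84 77,-53,82 70,-60,85 104,-49,73 103,-53,74 103,-57,74 107,-59,73 101,-66,76 152
165,41,40 161,35,41 160,30,43 163,28,42 105,-4,64 103,-9,65 53,-37,84 55,-40,84 49,-47,86 50,-50,86 60,-50,83 107,-32,66 103,-37,68 112,-37,66 100,-47,70 103,-49,70 100,-54,71 95,-61,74 103,-61,71 101,-65,72 153
156,37,39 160,35,38 147,24,44 164,28,
[... 1827 characters left out ...]
 -0.35 298.0 149.8 308.5 153.2 299.5 150.3 306.9 152.7
-0.04 0 295.5 149.7 306.0 153.0 297.1 150.2 304.4 152.5
-0.04 0.35 293.4 149.3 303.9 152.6 295.0 149.8 302.3 152.1
-0.035 -0.35 296.7 149.7 307.2 153.0 298.2 150.2 305.6 152.5
-0.035 0 294.2 149.5 304.7 152.8 295.8 150.0 303.1 152.3
-0.035 0.35 292.1 149.1 302.6 152.4 293.7 149.6 301.0 151.9
-0.03 -0.35 295.4 149.5 305.9 152.8 297.0 150.0 304.3 152.3
-0.03 0 292.9 149.4 303.4 152.7 294.5 149.9 301.8 152.2
-0.03 0.35 290.8 149.0 301.3 152.3 292.4 149.5 299.7 151.8
-0.025 -0.35 294.1 149.4 304.6 152.7 295.7 149.9 303.0 152.2
-0.025 0 291.6 149.2 302.1 152.5 293.2 149.7 300.6 152.0
-0.025 0.35 289.6 148.8 300.0 152.1 291.1 149.3 298.5 151.6
```

```bash
python3 - <<'E'
from h import *
import pickle
t=pickle.load(open('top1.pkl','rb'));c=pickle.load(open('scene1.pkl','rb'));s=arm.read_state()
T=pix(t,[np.array([522,320])/4+[170,80]],.2016)[0];d=T[:2]-s["tool_pos"][:2];print('tip',T,np.hypot(*d),np.arctan2(d[1],d[0]),s["ee_rot"])
q=np.array([(330,293),(385,310),(405,340),(420,370),(285,293)])/4+[201,86];print(pix(c,q).round(3))
go([.3994,.1676,.10],.15)
E
```

```text
tip [0.47018903 0.16546597 0.2016    ] 0.15958596929680924 0.2048640167840862 [-3.10130829e+00  2.11656101e-03  2.06839814e-01]
[[ 0.771  0.358  0.   ]
 [ 0.747  0.277  0.004]
 [ 0.629  0.177  0.031]
 [ 0.648  0.175 -0.003]
 [ 0.644  0.316  0.046]]
clk 6.42 pos [0.3139 0.133  0.1626] shift [ 9.09 -1.38  6.3 ] turn [-0.04   0.003  0.057] shift after turn [ 8.97 -2.14  6.26]
```

```bash
python3 - <<'E'
from h import *
import pickle
c=pickle.load(open('scene1.pkl','rb'));t=pickle.load(open('top1.pkl','rb'))
for n,c,cols,r in(('scene',c,range(262,316,3),(157,186)),('top',t,range(235,312,4),(150,180))):
    g=c["color"].astype(int).sum(2)
    for u in cols:
        col=g[r[0]:r[1],u];k=int(col.argmin());v=r[0]+k
        P=pix(c,[(u,v),(u,v-4),(u,v+4)]);print(n,u,v,col[k],P[0].round(3),P[1:,2].round(3))
E
```

```text
scene 262 172 158 [0.608 0.338 0.004] [-0. -0.]
scene 265 160 325 [0.633 0.341 0.042] [-0.002 -0.001]
scene 268 159 330 [0.641 0.333 0.045] [ 0.04  -0.001]
scene 271 159 369 [0.647 0.324 0.044] [0.041 0.   ]
scene 274 159 362 [0.654 0.316 0.044] [0.038 0.001]
scene 277 159 263 [0.66  0.306 0.044] [0.041 0.004]
scene 280 158 97 [0.769 0.373 0.003] [ 0.042 -0.001]
scene 283 160 186 [0.65  0.273 0.048] [0.04 0.  ]
scene 286 161 180 [0.653 0.262 0.046] [ 0.04  -0.001]
scene 289 161 214 [0.654 0.25  0.047] [0.038 0.001]
scene 292 162 213 [0.654 0.237 0.046] [0.04  0.002]
scene 295 157 188 [0.699 0.254 0.048] [0.042 0.001]
scene 298 158 191 [0.701 0.242 0.046] [0.063 0.001]
scene 301 171 215 [0.624 0.179 0.032] [-0.002 -0.003]
scene 304 176 197 [0.612 0.16  0.021] [0.002 0.   ]
scene 307 160 261 [0.716 0.213 0.039] [ 0.055 -0.001]
scene 310 161 217 [0.714 0.199 0.038] [ 0.055 -0.001]
scene 313 179 153 [0.621 0.128 0.013] [ 0.027 -0.   ]
top 235 150 56 [-0.293  0.447  1.075] [0.187 0.175]
top 239 162 55 [0.587 0.296 0.136] [0.154 0.124]
top 243 162 55 [0.588 0.285 0.131] [0.149 0.   ]
top 247 160 49 [0.59  0.273 0.131] [ 0.149 -0.001]
top 251 153 63 [0.588 0.26  0.154] [0.17  0.138]
top 255 153 7 [0.592 0.248 0.145] [0.16  0.132]
top 259 155 4 [0.592 0.238 0.134] [0.149 0.004]
top 263 153 21 [0.594 0.226 0.134] [ 0.146 -0.001]
top 267 151 61 [0.6   0.213 0.131] [ 0.148 -0.   ]
top 271 151 123 [0.594 0.203 0.132] [0.157 0.002]
top 275 150 121 [0.602 0.19  0.123] [0.139 0.003]
top 279 165 177 [0.624 0.176 0.033] [0.004 0.003]
top 283 167 189 [0.618 0.166 0.026] [-0.002 -0.001]
top 287 164 76 [0.642 0.146 0.007] [-0.004  0.022]
top 291 164 93 [0.637 0.135 0.007] [0.025 0.001]
top 295 165 233 [0.622 0.128 0.014] [-0.001  0.004]
top 299 174 257 [0.589 0.128 0.008] [-0.001  0.001]
top 303 173 294 [0.591 0.115 0.005] [0.175 0.001]
top 307 175 465 [0.442 0.161 0.173] [0.003 0.002]
top 311 179 448 [0.423 0.158 0.176] [0.002 0.29 ]
```

```bash

python3 -m crank '[[0,[2,-0.5,1],[0,0,0]],[0,[0,0,0],[-0.04,0.003,0.057]],[0,[2.5,-0.6,2],[0,0,0]],[0,[2.5,-0.6,2],[0,0,0]],[0,[2,-0.5,1.3],[0,0,0]]]' 
python3 -m crank '[[0,[0,0,0],[0,0,0]],[0,[0,0,0],[0,0,0]]]' 
python3 - <<'E'
from h import *
go([.3994,.1676,.0385],.15)
print(arm.read_state()["ee_rot"])
E
```

```text
clock: 6.83
tool_pos: [0.3997, 0.1706, 0.0981]
ee_rot: [-3.141, 0.001, 0.149]
wrist_force: [0.6, 0.0, -1.9]
width: 0.0241
gripper_force: 50.0
clock: 7.0
tool_pos: [0.3983, 0.1701, 0.0985]
ee_rot: [3.141, 0.004, 0.15]
wrist_force: [-0.3, -0.7, -0.8]
width: 0.0239
gripper_force: 50.0
clk 7.0 pos [0.3983 0.1701 0.0985] shift [0.09 0.26 6.  ] turn [ 0.001  0.004 -0.   ] shift after turn [0.07 0.26 6.  ]
[3.14108948 0.00396334 0.14966063]
```

```bash

python3 -m crank '[[0,[0,0.2,3],[0,0.004,0]],[0,[0.1,0.06,2.5],[0,0,0]],[0,[0,0,0.5],[0,0,0]],[0,[0,0,0],[0,0,0]],[0,[0,0,0],[0,0,0]]]' 
python3 - <<'E'
from h import *
import pickle
go([.3994,.1676,.0385],.15)
s=arm.read_state();c=arm.camera("scene");p=s["tool_pos"]
# expected tip/corner pixels; search depth map for rod/bar points near them
a=s["ee_rot"][2];u=np.array([np.cos(a),np.sin(a),0])
for n,dz in(('tip',.039),('corner',.0104)):
    e=p+.1625*u+[0,0,dz];q=proj(c,[e])[0];print(n,e,q)
q=proj(c,[p+.1625*u+[0,0,.025]])[0].astype(int)
for v in range(q[1]-9,q[1]+10):
    row=[(x,*pix(c,[(x,v)])[0]) for x in range(q[0]-8,q[0]+9)]
    print(v,[f"{r[0]}:{r[1]*1e3:.0f},{r[2]*1e3:.0f},{r[3]*1e3:.0f}" for r in row if .03<r[3]<.1 and r[1]<.585])
E
```

```text
clock: 7.42
tool_pos: [0.4005, 0.1684, 0.0416]
ee_rot: [-3.141, -0.006, 0.152]
wrist_force: [-0.5, -0.2, -1.0]
width: 0.0233
gripper_force: 50.0
clk 7.42 pos [0.4005 0.1684 0.0416] shift [-0.12  0.06  0.31] turn [-0.001 -0.006  0.002] shift after turn [-0.12  0.06  0.31]
tip [0.56114495 0.19301878 0.08059256] [286.88658403 162.38644513]
corner [0.56114495 0.19301878 0.05199256] [287.20555514 170.42300158]
157 []
158 []
159 []
160 []
161 []
162 []
163 []
164 []
165 []
166 []
167 []
168 []
169 ['287:559,192,58']
170 ['286:554,193,56']
171 ['284:545,195,55', '285:544,190,56', '286:556,195,51']
172 ['283:532,190,56', '284:536,189,55', '285:545,191,52']
173 ['282:520,185,58', '283:532,190,53']
174 ['280:517,191,54', '281:513,185,56', '282:521,186,53']
175 ['279:504,186,56', '280:507,184,55', '281:517,187,51']
```

```bash

python3 -m crank '[[0,[0,0,0.3],[0,-0.006,0]],[0,[2,0,0],[0,0,0]],[0,[2.5,0,0],[0,0,0]],[0,[2,0,0],[0,0,0]],[0,[0,0,0],[0,0,0]]]' 
python3 - <<'E'
from h import *
go([.596+.98877*(.07-.1625)+.1494*.04,.2387+.1494*(.07-.1625)-.98877*.04,.0385],.15)
E
```

```text
clock: 7.88
tool_pos: [0.4677, 0.1789, 0.0381]
ee_rot: [-3.141, -0.001, 0.152]
wrist_force: [0.2, -0.3, -1.0]
width: 0.0237
gripper_force: 50.0
clk 7.88 pos [0.4677 0.1789 0.0381] shift [ 4.33  0.02 -0.03] turn [-0.001 -0.001  0.002] shift after turn [ 4.33  0.01 -0.04]
```

```bash

python3 -m crank '[[0,[1,0,0],[0,0,0]],[0,[1,0,0],[0,0,0]],[0,[0.6,0,0],[0,0,0]],[0,[0,0,0],[0,0,0]]]' 
python3 -m crank '[[0,[0.5,0,0],[0,0,0]],[0,[0.5,0,0],[0,0,0]],[0,[0.5,0,0],[0,0,0]],[0,[0.2,0,0],[0,0,0]],[0,[0,0,0],[0,0,0]]]' 
python3 - <<'E'
from h import *
go([.596+.98877*(.07-.1625)+.1494*.04,.2387+.1494*(.07-.1625)-.98877*.04,.0385],.15)
E
```

```text
clock: 8.22
tool_pos: [0.4909, 0.1826, 0.0375]
ee_rot: [-3.141, 0.001, 0.153]
wrist_force: [0.1, -0.5, -1.5]
width: 0.0237
gripper_force: 50.0
clock: 8.63
tool_pos: [0.5073, 0.1851, 0.0368]
ee_rot: [-3.141, 0.002, 0.153]
wrist_force: [0.5, -0.3, -0.7]
width: 0.0239
gripper_force: 50.0
clk 8.63 pos [0.5073 0.1851 0.0368] shift [ 0.32  0.02 -0.17] turn [-0.     0.002  0.003] shift after turn [ 0.32  0.02 -0.17]
```

```bash

python3 -m crank '[[0,[0.2,0,-0.3],[0,0,0]],[0,[0.1,0,-0.3],[0,0,0]],[0,[0,0,0],[0,0,0]]]' 
python3 -m crank '[[0,[0,0,-0.2],[0,0,0]],[0,[0,0,-0.2],[0,0,0]],[0,[0,0,0],[0,0,0]]]'
```

```text
clock: 8.88
tool_pos: [0.5104, 0.1857, 0.0437]
ee_rot: [-3.141, 0.001, 0.153]
wrist_force: [0.4, -1.1, -1.2]
width: 0.024
gripper_force: 50.0
clock: 9.13
tool_pos: [0.5101, 0.1856, 0.0474]
ee_rot: [-3.141, 0.001, 0.153]
wrist_force: [0.2, 0.1, -1.6]
width: 0.0235
gripper_force: 50.0
```

```bash

python3 -m crank '[[0,[0,0,-0.3],[0,0,0]],[0,[0,0,-0.3],[0,0,0]],[0,[0,0,-0.3],[0,0,0]],[0,[0,0,-0.2],[0,0,0]],[0,[0,0,0],[0,0,0]]]'
python3 -m crank '[[0,[-0.4,0,0],[0,0,0]],[0,[-0.4,0,0],[0,0,0]],[0,[0,0,0],[0,0,0]]]' 
python3 -m crank '[[0,[-0.3,0,0],[0,0,0]],[0,[0,0,0],[0,0,0]]]' 
python3 -m crank '[[0,[-0.3,0,0],[0,0,0]],[0,[0,0,0],[0,0,0]]]'
```

```text
clock: 9.55
tool_pos: [0.5103, 0.1856, 0.0586]
ee_rot: [-3.141, 0.001, 0.153]
wrist_force: [-0.7, 0.5, -0.1]
width: 0.0237
gripper_force: 50.0
clock: 9.8
tool_pos: [0.5012, 0.1841, 0.0575]
ee_rot: [-3.141, 0.003, 0.153]
wrist_force: [-0.1, 0.2, -1.0]
width: 0.0236
gripper_force: 50.0
clock: 9.97
tool_pos: [0.4993, 0.1838, 0.0581]
ee_rot: [-3.141, 0.0, 0.153]
wrist_force: [0.4, -0.2, 0.1]
width: 0.0236
gripper_force: 50.0
clock: 10.13
tool_pos: [0.4969, 0.1835, 0.0584]
ee_rot: [-3.141, -0.001, 0.153]
wrist_force: [6.1, -0.3, -1.0]
width: 0.0237
gripper_force: 50.0
```

```bash

python3 -m crank '[[0,[-0.3,0,0],[0,0,0]],[0,[-0.4,0,0],[0,0,0]],[0,[-0.4,0,0],[0,0,0]],[0,[-0.4,0,0],[0,0,0]]]' 
python3 -m crank '[[0,[-0.4,0,0],[0,0,0]],[0,[-0.4,0,0],[0,0,0]],[0,[-0.4,0,0],[0,0,0]],[0,[-0.4,0,0],[0,0,0]]]'
python3 -c "
from h import *
s=arm.read_state();print(s['wrist_force'],s['wrist_torque'])"
```

```text
clock: 10.47
tool_pos: [0.4824, 0.1812, 0.0584]
ee_rot: [-3.141, -0.001, 0.153]
wrist_force: [5.6, 1.4, -0.7]
width: 0.0234
gripper_force: 50.0
clock: 10.8
tool_pos: [0.4665, 0.1789, 0.0585]
ee_rot: [-3.141, -0.001, 0.153]
wrist_force: [6.0, 1.7, -1.5]
width: 0.0234
gripper_force: 50.0
[ 6.04344217  1.74203115 -1.53456997] [ 0.18162464 -0.91281613  0.02014882]
```

```bash

for i in 1; do python3 -m crank '[[0,[-0.4,0,0],[0,0,0]],[0,[-0.4,0,0],[0,0,0]],[0,[-0.4,0,0],[0,0,0]],[0,[-0.4,0,0],[0,0,0]],[0,[-0.4,0,0],[0,0,0]]]'; done
python3 -m crank '[[0,[-0.4,0,0],[0,0,0]],[0,[-0.4,0,0],[0,0,0]],[0,[-0.4,0,0],[0,0,0]],[0,[-0.4,0,0],[0,0,0]],[0,[-0.4,0,0],[0,0,0]]]'
python3 -m crank '[[0,[-0.4,0,0],[0,0,0]],[0,[-0.4,0,0],[0,0,0]],[0,[-0.4,0,0],[0,0,0]],[0,[-0.4,0,0],[0,0,0]],[0,[-0.4,0,0],[0,0,0]]]'
python3 -m crank '[[0,[-0.3,0,0],[0,0,0]],[0,[-0.2,0,0],[0,0,0]],[0,[0,0,0],[0,0,0]]]'
```

```text
clock: 11.22
tool_pos: [0.4467, 0.1758, 0.0585]
ee_rot: [-3.141, -0.001, 0.153]
wrist_force: [6.6, 1.2, -1.7]
width: 0.0234
gripper_force: 50.0
clock: 11.63
tool_pos: [0.4269, 0.1728, 0.0585]
ee_rot: [-3.141, -0.001, 0.153]
wrist_force: [5.5, 1.2, -1.3]
width: 0.0238
gripper_force: 50.0
clock: 12.05
tool_pos: [0.4071, 0.1697, 0.0586]
ee_rot: [-3.141, -0.001, 0.153]
wrist_force: [6.6, 2.2, -1.1]
width: 0.0239
gripper_force: 50.0
clock: 12.3
tool_pos: [0.4018, 0.169, 0.0585]
ee_rot: [-3.141, -0.001, 0.153]
wrist_force: [4.4, 1.7, -1.9]
width: 0.0237
gripper_force: 50.0
```

```bash

python3 -m crank '[[0,[-0.2,0,0],[0,0,0]],[0,[-0.2,0,0],[0,0,0]],[0,[-0.2,0,0],[0,0,0]],[0,[-0.2,0,0],[0,0,0]]]'
python3 -m crank '[[0,[-0.2,0,0],[0,0,0]],[0,[-0.1,0,0],[0,0,0]],[0,[0,0,0],[0,0,0]]]'
```

```text
clock: 12.63
tool_pos: [0.3942, 0.1678, 0.0585]
ee_rot: [-3.141, -0.001, 0.153]
wrist_force: [6.1, 1.8, -1.2]
width: 0.0238
gripper_force: 50.0
clock: 12.88
tool_pos: [0.3913, 0.1673, 0.0585]
ee_rot: [-3.141, -0.001, 0.153]
wrist_force: [6.8, 1.7, -1.2]
width: 0.0237
gripper_force: 50.0
```

```bash

python3 -m crank '[[0,[-0.1,0,0],[0,0,0]],[0,[-0.1,0,0],[0,0,0]],[0,[0,0,0],[0,0,0]]]'
```

```text
clock: 13.13
tool_pos: [0.391, 0.1671, 0.059]
ee_rot: [-3.141, -0.005, 0.153]
wrist_force: [13.5, 1.7, -3.6]
width: 0.0236
gripper_force: 50.0
```

```bash

python3 -m crank '[[0,[-0.05,0,0],[0,0,0]],[0,[0,0,0],[0,0,0]],[0,[0,0,0],[0,0,0]]]'
python3 -m crank '[[0,[0.4,0,0],[0,0,0]],[0,[0.4,0,0],[0,0,0]],[0,[0.1,0,0],[0,0,0]],[0,[0,0,0],[0,0,0]]]'
python3 -m crank '[[0,[0,0,0.4],[0,0,0]],[0,[0,0,0.4],[0,0,0]],[0,[0,0,0.4],[0,0,0]],[0,[0,0,0.4],[0,0,0]],[0,[0,0,0],[0,0,0]]]'
```

```text
clock: 13.38
tool_pos: [0.3909, 0.1671, 0.0591]
ee_rot: [-3.141, -0.006, 0.153]
wrist_force: [15.8, 2.2, -4.6]
width: 0.0237
gripper_force: 50.0
clock: 13.72
tool_pos: [0.3964, 0.1679, 0.0575]
ee_rot: [-3.142, 0.004, 0.153]
wrist_force: [-0.5, -0.1, -1.1]
width: 0.0235
gripper_force: 50.0
clock: 14.13
tool_pos: [0.396, 0.1678, 0.0406]
ee_rot: [3.141, 0.004, 0.153]
wrist_force: [-0.0, -0.5, -0.7]
width: 0.0241
gripper_force: 50.0
```

```bash

python3 -m crank '[[0,[0,0,0.4],[0,0,0]],[0,[0,0,0.4],[0,0,0]],[0,[-0.6,0,0],[0,0,0]],[0,[-0.6,0,0],[0,0,0]],[0,[-0.6,0,0],[0,0,0]]]'
python3 -m crank '[[0,[-2,0,0],[0,0,0]],[0,[-2,0,0],[0,0,0]],[0,[-1,0,0],[0,0,0]],[0,[0,0,0],[0,0,0]]]'
python3 - <<'E'
from h import *
c=arm.camera("scene")
L=np.array([.596,.2387]);a=.15;R=np.array([[np.cos(a),np.sin(a)],[-np.sin(a),np.cos(a)]])
v,u=np.mgrid[140:185,265:315];P=pix(c,np.c_[u.ravel(),v.ravel()]);l=np.c_[(P[:,:2]-L)@R.T,P[:,2]]
m=(l[:,0]<-.01)&(l[:,0]>-.09)&(abs(l[:,1])<.1)&(l[:,2]>.03)&(l[:,2]<.11);w=np.c_[np.c_[u.ravel(),v.ravel()],(l*1e3).round()][m].astype(int);print(w[::2].tolist())
b=c["color"][135:185,250:330,::-1];cv2.imwrite('pics/s3.png',cv2.resize(b,None,fx=9,fy=9,interpolation=cv2.INTER_CUBIC))
E
```

```text
clock: 14.55
tool_pos: [0.3783, 0.1652, 0.034]
ee_rot: [-3.141, 0.002, 0.153]
wrist_force: [0.2, 0.9, -1.1]
width: 0.024
gripper_force: 50.0
clock: 14.88
tool_pos: [0.3281, 0.1576, 0.0342]
ee_rot: [-3.141, 0.001, 0.154]
wrist_force: [-1.2, 0.2, -1.3]
width: 0.0237
gripper_force: 50.0
[[283, 151, -11, -11, 108], [283, 152, -11, -11, 104], [292, 152, -10, -45, 108], [290, 154, -10, -37, 100], [298, 154, -11, -67, 104], [289, 155, -12, -34, 97], [296, 155, -12, -61, 100], [291, 156, -13, -42, 94], [296, 156, -10, -60, 96], [288, 157, -14, -31, 90], [290, 157, -21, -42, 93], [292, 157, -12, -45, 91], [300, 157, -10, -74, 94], [290, 158, -17, -40, 88], [293, 158, -11, -48, 87], [284, 159, -36, -27, 89], [286, 159, -28, -30, 87], [288, 159, -24, -36, 86], [290, 159, -22, -42, 87], [294, 159, -11, -52, 84], [283, 160, -33, -22, 84], [285, 160, -25, -25, 82], [287, 160, -29, -35, 84], [289, 160, -22, -38, 82], [291, 160, -34, -52, 88], [298, 160, -15, -69, 84], [282, 161, -52, -27, 87], [291, 161, -41, -55, 87], [295, 161, -11, -56, 78], [298, 161, -10, -66, 79], [283, 162, -58, -34, 87], [285, 162, -53, -39, 86], [287, 162, -56, -48, 88], [289, 162, -46, -50, 85], [291, 162, -45, -57, 85], [297, 162, -11, -63, 75], [285, 163, -53, -39, 82], [287, 163, -50, -44, 82], [289, 163, -11, -33, 68], [286, 164, -11, -21, 62], [291, 164, -11, -40, 65], [296, 164, -13, -60, 68], [296, 165, -11, -59, 64], [296, 166, -12, -59, 60], [283, 167, -11, -9, 50], [295, 167, -11, -55, 56], [293, 168, -11, -47, 51], [296, 168, -10, -58, 53]]
```

View pics/s3.png

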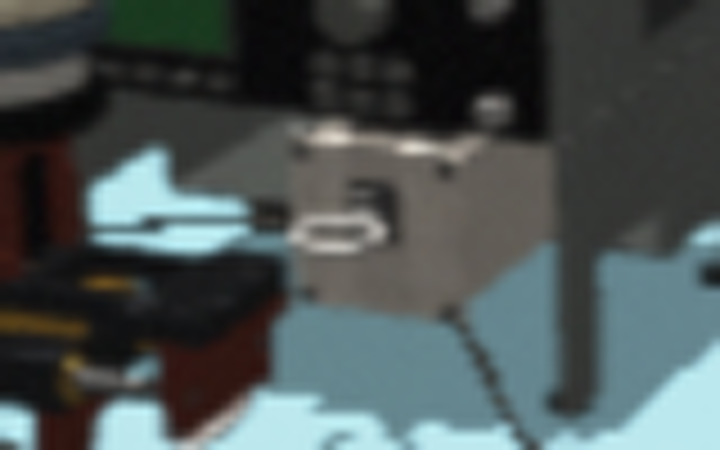

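The module is well out: the eye ring is visible at (340,232) in the crop, in front of the module face, and the puller is free of it. I'll check the travel by face depth before and after.

```bash
python3 - <<'E'
from h import *
import pickle
L=np.array([.596,.2387]);a=.15;R=np.array([[np.cos(a),np.sin(a)],[-np.sin(a),np.cos(a)]])
def f(c,uu,vv):
    u,v=np.meshgrid(range(*uu),range(*vv));P=pix(c,np.c_[u.ravel(),v.ravel()]);return np.median((P[:,:2]-L)@R.T,0)
print(f(pickle.load(open('scene1.pkl','rb')),(298,310),(154,158)),f(arm.camera("scene"),(286,298),(164,168)))
go([.3281,.1576,.1639],-.858)
d=np.array([.4416-.3281,-.2204-.1576,0])*100
print(Ro.from_euler('xyz',[np.pi,0,-.858]).inv().apply(d))
E
```

```text
[ 0.10373018 -0.0357095 ] [-0.00753073 -0.04106898]
clk 14.98 pos [0.3298 0.1578 0.0345] shift [-1.700e-01 -1.000e-02 -1.294e+01] turn [-1.000e-03  0.000e+00  1.011e+00] shift after turn [ -0.09   0.14 -12.94]
[3.60194208e+01 1.61326943e+01 1.97568524e-15]
```

```bash

python3 -m crank '[[0,[0,0,-3],[0,0,0]],[0,[0,0,-3.5],[0,0,0]],[0,[0,0,-3.5],[0,0,0]],[0,[0,0,-3],[0,0,0]],[0,[0,0,0],[0,0,0.11]]]'
python3 -m crank '[[0,[0,0,0],[0,0,0.11]],[0,[0,0,0],[0,0,0.11]],[0,[0,0,0],[0,0,0.11]],[0,[0,0,0],[0,0,0.11]],[0,[0,0,0],[0,0,0.11]]]'
python3 -m crank '[[0,[0,0,0],[0,0,0.11]],[0,[0,0,0],[0,0,0.11]],[0,[0,0,0],[0,0,0.11]],[0,[0,0,0],[0,0,0.02]],[0,[0,0,0],[0,0,0]]]'
python3 -m crank '[[0,[3.2,1.45,0],[0,0,0]],[0,[3.2,1.45,0],[0,0,0]],[0,[3.2,1.45,0],[0,0,0]],[0,[3.2,1.45,0],[0,0,0]],[0,[3.2,1.45,0],[0,0,0]]]'
python3 -m crank '[[0,[3.2,1.45,0],[0,0,0]],[0,[3.2,1.45,0],[0,0,0]],[0,[3.2,1.45,0],[0,0,0]],[0,[3.2,1.45,0],[0,0,0]],[0,[3.2,1.45,0],[0,0,0]]]'
python3 -m crank '[[0,[3.2,1.4,0],[0,0,0]],[0,[0,0,0],[0,0,0]],[0,[0,0,0],[0,0,0]]]'
python3 - <<'E'
from h import *
go([.4416,-.2204,.0026],-.858)
E
```

```text
clock: 15.4
tool_pos: [0.3326, 0.1585, 0.1713]
ee_rot: [-3.138, -0.009, 0.043]
wrist_force: [0.0, 0.5, 0.3]
width: 0.0236
gripper_force: 50.0
clock: 15.82
tool_pos: [0.3305, 0.1577, 0.1642]
ee_rot: [3.141, 0.001, -0.513]
wrist_force: [-0.5, 0.7, -1.0]
width: 0.0235
gripper_force: 50.0
clock: 16.23
tool_pos: [0.3391, 0.1258, 0.1638]
ee_rot: [-3.133, 0.02, -0.828]
wrist_force: [0.6, 0.1, -1.0]
width: 0.0235
gripper_force: 50.0
clock: 16.65
tool_pos: [0.3944, -0.041, 0.16]
ee_rot: [-3.132, 0.02, -0.823]
wrist_force: [0.7, 0.3, -1.9]
width: 0.0235
gripper_force: 50.0
clock: 17.07
tool_pos: [0.45, -0.2079, 0.1558]
ee_rot: [-3.133, 0.02, -0.824]
wrist_force: [1.2, 0.3, -0.9]
width: 0.0234
gripper_force: 50.0
clock: 17.32
tool_pos: [0.4608, -0.2402, 0.1539]
ee_rot: [-3.133, 0.023, -0.826]
wrist_force: [0.1, 0.3, -0.9]
width: 0.0238
gripper_force: 50.0
clk 17.32 pos [ 0.4608 -0.2402  0.1539] shift [-2.41  0.2  15.19] turn [-0.008  0.023  0.032] shift after turn [-2.75  0.16 15.13]
```

```bash

python3 -m crank '[[0,[0,0,0],[-0.008,0.023,0.032]],[0,[-1.4,0.1,3],[0,0,0]],[0,[-1.35,0.06,3.5],[0,0,0]],[0,[0,0,3],[0,0,0]],[0,[0,0,2.5],[0,0,0]]]'
python3 -m crank '[[0,[0,0,1],[0,0,0]],[0,[0,0,0.5],[0,0,0]],[0,[0,0,0],[0,0,0]]]'
python3 - <<'E'
from h import *
go([.4416,-.2204,.0026],-.858)
E
```

```text
clock: 17.73
tool_pos: [0.4409, -0.2175, 0.0334]
ee_rot: [-3.141, -0.002, -0.854]
wrist_force: [0.6, -0.3, -0.9]
width: 0.0238
gripper_force: 50.0
clock: 17.98
tool_pos: [0.4416, -0.2191, 0.0202]
ee_rot: [-3.141, -0.002, -0.855]
wrist_force: [-0.1, 0.4, -0.3]
width: 0.0237
gripper_force: 50.0
clk 17.98 pos [ 0.4416 -0.2191  0.0202] shift [0.09 0.09 1.76] turn [-0.    -0.002  0.003] shift after turn [0.09 0.08 1.76]
```

```bash

python3 -m crank '[[0,[0,0,0.7],[0,0,0]],[0,[0,0,0.5],[0,0,0]],[0,[0,0,0.3],[0,0,0]],[0,[0,0,0.2],[0,0,0]],[0,[0,0,0],[0,0,0]]]'
python3 -m crank '[[0,[0,0,0],[0,0,0]],[0.5,[0,0,0],[0,0,0]],[0.5,[0,0,0],[0,0,0]],[0.5,[0,0,0],[0,0,0]],[1,[0,0,0],[0,0,0]]]'
python3 -m crank '[[1,[0,0,0],[0,0,0]],[1,[0,0,0],[0,0,0]],[1,[0,0,0],[0,0,0]],[1,[0,0,0],[0,0,0]],[1,[0,0,0],[0,0,0]]]'
```

```text
clock: 18.4
tool_pos: [0.4415, -0.22, 0.003]
ee_rot: [-3.141, -0.003, -0.857]
wrist_force: [0.4, 1.1, -1.3]
width: 0.0231
gripper_force: 50.0
clock: 18.82
tool_pos: [0.4417, -0.2201, 0.0035]
ee_rot: [-3.141, -0.003, -0.857]
wrist_force: [-0.0, 0.3, -0.4]
width: 0.0468
gripper_force: 0.0
clock: 19.23
tool_pos: [0.4415, -0.22, 0.0032]
ee_rot: [-3.141, -0.003, -0.856]
wrist_force: [0.5, 0.4, 0.1]
width: 0.0801
gripper_force: 0.0
```

```bash

python3 -m crank '[[1,[0,0,-1],[0,0,0]],[1,[0,0,-3],[0,0,0]],[1,[0,0,-3.5],[0,0,0]],[1,[0,0,-3.5],[0,0,0]],[1,[0,0,-3.5],[0,0,0]]]'
python3 -m crank '[[1,[0,0,-3],[0,0,0]],[1,[0,0,0],[0,0,0]],[1,[0,0,0],[0,0,0]]]'
python3 - <<'E'
from h import *
c=arm.camera("wrist");cv2.imwrite('pics/w1.png',c["color"][...,::-1])
E
```

```text
clock: 19.65
tool_pos: [0.4409, -0.2195, 0.1505]
ee_rot: [-3.141, -0.003, -0.856]
wrist_force: [0.5, 0.6, -0.6]
width: 0.088
gripper_force: 0.0
clock: 19.9
tool_pos: [0.4421, -0.2202, 0.1814]
ee_rot: [-3.139, -0.008, -0.857]
wrist_force: [1.2, -1.1, -0.4]
width: 0.0875
gripper_force: 0.0
```

View pics/w1.png

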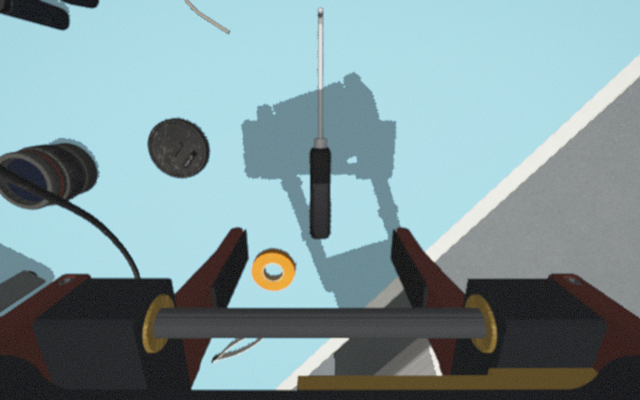

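The puller lies flat with its hook up (handle 320,150–238, tip 320,12) in its original place, and the neighbours are undisturbed.

```bash
python3 -c "
from workcell import arm
print(arm.sign_off())"
```

```text
the job is handed in; nothing more can be done
None
```

I handed the job in at about 20 s: the module is drawn out to its stop (about 111 mm by camera depth), the strongest wrist reading while pulling was about 17 N, and the puller lies flat, hook up, back where it started; the sign-off gave no verdict.

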